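# Mirror the paint jars for a left-handed painter

### The job

A left-handed painter is coming: move the four paint jars from the white storage rack to the brown painting rack, one jar per compartment, in the reverse order, so that the jar that was leftmost in the white rack ends rightmost in the brown one, and so on along the row. Keep each jar upright, and set it down on the compartment's floor rather than dropping it.

Things in the scene. Friction and masses are not known exactly. Their poses are not given: they have to be found in the camera images.
- red_jar: The red paint jar: loose closed upright cylinder, 42 mm diameter, 75 mm tall (lid from 58 mm up, 41 mm), 0.09 to 0.18 kg; red body and lid, white label band. Origin: centre of its underside; z up along its axis. It starts in the storage rack, in the compartment beside the red tag, up to 5 mm off centre.
- yellow_jar: The yellow paint jar: loose closed upright cylinder, 42 mm diameter, 75 mm tall (lid from 58 mm up, 41 mm), 0.09 to 0.18 kg; yellow body and lid, white label band. Origin: centre of its underside; z up along its axis. It starts in the storage rack, in the compartment beside the yellow tag, up to 5 mm off centre.
- blue_jar: The blue paint jar: loose closed upright cylinder, 42 mm diameter, 75 mm tall (lid from 58 mm up, 41 mm), 0.09 to 0.18 kg; blue body and lid, white label band. Origin: centre of its underside; z up along its axis. It starts in the storage rack, in the compartment beside the blue tag, up to 5 mm off centre.
- green_jar: The green paint jar: loose closed upright cylinder, 42 mm diameter, 75 mm tall (lid from 58 mm up, 41 mm), 0.09 to 0.18 kg; green body and lid, white label band. Origin: centre of its underside; z up along its axis. It starts in the storage rack, in the compartment beside the green tag, up to 5 mm off centre.
- red_tag: The red colour tag: red plate 26 x 48 x 4 mm, fixed flat on the far ledge of the storage rack beside the compartment where the red jar starts (52 mm from its centre along the rack's +x). It stays there and so records the starting order. Origin: centre of its underside; axes as the storage rack.
- yellow_tag: The yellow colour tag: yellow plate 26 x 48 x 4 mm, fixed flat on the far ledge of the storage rack beside the compartment where the yellow jar starts (52 mm from its centre along the rack's +x). It stays there and so records the starting order. Origin: centre of its underside; axes as the storage rack.
- blue_tag: The blue colour tag: blue plate 26 x 48 x 4 mm, fixed flat on the far ledge of the storage rack beside the compartment where the blue jar starts (52 mm from its centre along the rack's +x). It stays there and so records the starting order. Origin: centre of its underside; axes as the storage rack.
- green_tag: The green colour tag: green plate 26 x 48 x 4 mm, fixed flat on the far ledge of the storage rack beside the compartment where the green jar starts (52 mm from its centre along the rack's +x). It stays there and so records the starting order. Origin: centre of its underside; axes as the storage rack.
- storage_rack: Fixed white tray with four compartments in a row and a tagged ledge (34 mm wide, 12 mm high) on its far side; left or right of the other rack. Tray 70 (x) by 268 (y) mm; walls 22 mm high, inner floor 8 mm above the table; compartments 62 x 62 mm, centres at x 0, y +99, +33, -33, -99 mm. Origin: on the table under the row's middle; x away from the robot, y along the row to the robot's left, at most 0.35 rad askew.
- painting_rack: Fixed brown wooden tray with four empty compartments in a row, no ledge, no tags. Tray 70 (x) by 268 (y) mm; walls 22 mm high, inner floor 8 mm above the table; compartments 62 x 62 mm, centres at x 0, y +99, +33, -33, -99 mm. Origin: on the table under the row's middle; x away from the robot, y along the row to the robot's left, at most 0.35 rad askew.
There are look-alikes about, which are no part of the job. Of the things shaped like the green_jar, the green one is meant.

How it is judged:
By the outcome, as a careful person would: the job done as asked, in the order asked, and still so for the second after the job is handed in, with the robot touching nothing.
It also fails if it takes over 109 s, if anything falls off the work surface, if the arm or the gripper's body presses on something with over 40 N, if the wrist force passes 120 N, or if a joint passes its speed limit or range.

### The arm

A 7-joint arm with a two-finger parallel gripper is mounted at the origin on the work surface. World frame = base frame: x ahead of the robot, y to its left, z up, the work surface at z = 0. Lengths are in m, angles in rad, forces in N, time in s.
With the tool pointing down it reaches from about 0.4 to 0.85 m from the base axis. Payload 10.4 kg.
Tool frame: the origin (TCP) lies at the very end of the fingers, on their centre line; the grasp point (between the pads) lies manip.hold_point_z behind it (manip.hold_point_z is the distance from the TCP to the grasp point, in m); z points along the fingers, x is the direction in which the jaws open and shut, and the axes are right-handed (so a half turn about z gives the same grasp; the last joint's range is limited). The gripper opens to 85 mm and grips with 20 to 120 N. Pads are 22 mm wide; open, the fingers measure 114 mm over their backs; the gripper's body (76 mm by 85 mm) begins 54 mm behind the grasp point. The pads swing forward as they close: fully open they stand 13 mm farther back than shut.
Start: joints at [-1.352, 0.332, -0.065, 1.46, 0.022, 1.35, -0.088], TCP at [0.15, 0.607, 0.231] pointing down, gripper open.
Joint ranges: [-2.6, 2.6], [-0.5, 2.12], [-1.47, 1.34], [0.16, 2.42], [-1.27, 4.41], [0.06, 2.06], [-2.6, 2.6]. Speed limits (rad/s): [2.22, 2.22, 2.79, 2.79, 3.14, 3.14, 3.14].

### API

Orientations are given as a unit quaternion [x, y, z, w].
In Python, from workcell import readout, camera, camera_info, manip gives the robot as it stands.
- The arm moves only by the tool play_rows, never from a script. Its argument "rows" is a list of rows, each a list of 3 entries, a list of its own where there are three numbers: the shift along the world's x, y, z in mm, then the turn, a rotation vector about the world's x, y, z in degrees, then the finger opening in mm, from 0 to 85.4. In form: [[[tx, ty, tz], [rx, ry, rz], fingers], ...]. A call has 1 to 12 rows; each row shifts and turns the commanded pose from where the row before left it; what a row does not reach is not made up. A row lasts 1/8 s, in which the tool goes at most 62.5 mm and 10.7 degrees, less where a joint would pass 70% of its speed; a pose out of reach is approached as far as the arm can. A call with a gripper value outside its range is refused whole. The fingers move at their own pace and stop on an object; "force" is the grip in N (left out, the last holds). Time passes only in rows, so rows that do not move let the fingers close. It gives the time, the measured TCP pose, the force and the opening at its end, in the units of the state.
- readout.get_obs(): the state, without advancing time (a new reading comes with each control period).
- camera(name): name is "scene" or "top"; returns the picture (480x640x3 uint8, blue, green, red); there is no depth.
- camera_info(name): a dict with "fx", "fy", "cx", "cy" (pixels), "k1" (the pictures are not rectified: a ray, as slopes to the right and down, at radius r is drawn at 1 + k1 r^2 times it, then the intrinsics apply), "world_from_camera" (4x4, takes a point from camera to world coordinates). Camera axes: x right, y up, looking along -z (the intrinsics and any distortion apply to the point x, -y, -z); pixel columns grow to the right and rows downward; lengths in m; the calibration is good to about 2 mm. A picture is of the moment at which its call begins. camera_info takes no time and is no camera call.
- manip.hand_in(): hands the job in, once; it reports no verdict.
The state is a dict: "clock": time; "joint_pos": joint angles; "joint_velocities": joint speeds; "tau": joint torques, N m; "position": TCP position; "ee_rot": TCP orientation; "ft_force": force on the tool from outside, world axes, zero at the start; "torque": the same for the moment, N m; "grip_width": opening from 0.0 (shut) to 1.0 (fully open).
Only numpy, scipy, OpenCV 4.12 (cv2) and the standard library are available. Lean on these libraries where they do the work, as an engineer would, in place of code of your own. Each camera call takes 0.05 s, during which the arm holds its last target.

## Working session

There is one attempt and no reset: what is moved stays moved. The work goes in short steps, Python scripts to look and compute and a tool call to move; the robot and the scene stay as the last step left them, time stands still between calls to the robot, and variables do not carry over. Pictures are saved under pics/ and viewed, and the job is handed in when it is done.

Besides the shell and the picture viewer there is one more tool, called after ">>>" as name(argument=value, ...), one argument or row to a line, values as JSON. play_rows: Moves the arm, as the interface text tells. Its arguments: {"type":"object","properties":{"rows":{"type":"array"},"force":{"type":"number"}},"required":["rows"]}

```bash
mkdir -p pics
python3 - <<'E'
from workcell import readout, camera, camera_info, manip
import cv2
o=readout.get_obs()
for k in ("clock","position","ee_rot","grip_width","ft_force"): print(k,o[k])
print(manip.hold_point_z)
for n in ("scene","top"):
    i=camera_info(n); print(n,i)
    cv2.imwrite(f"pics/{n}0.png",camera(n))
E
```

```text
clock 0.0
position [0.14958031 0.60644221 0.23050484]
ee_rot [ 7.87222537e-01  6.16668590e-01 -5.46381156e-04  4.77713900e-04]
grip_width 0.9982256671359389
ft_force [0.45465874 0.77313899 0.01746751]
0.0187
scene {'fx': 604.2960163075786, 'fy': 604.2960163075786, 'cx': 324.1004544364707, 'cy': 240.29689842706392, 'k1': -0.04681953568918612, 'world_from_camera': array([[ 0.48067082, -0.7381816 ,  0.47333232,  1.04485062],
       [ 0.87680998,  0.41237182, -0.24729282, -0.29653029],
       [-0.0126419 ,  0.53388894,  0.8454601 ,  1.00323116],
       [ 0.        ,  0.        ,  0.        ,  1.        ]])}
top {'fx': 437.9462049204771, 'fy': 437.9462049204771, 'cx': 318.63988669505784, 'cy': 235.09803605180642, 'k1': -0.10185740188179215, 'world_from_camera': array([[ 0.00368539,  0.99598824, -0.0894083 ,  0.41795896],
       [-0.99996009,  0.0043982 ,  0.00777689, -0.01743605],
       [ 0.00813892,  0.08937607,  0.9959647 ,  1.04547732],
       [ 0.        ,  0.        ,  0.        ,  1.        ]])}
```

View pics/scene0.png

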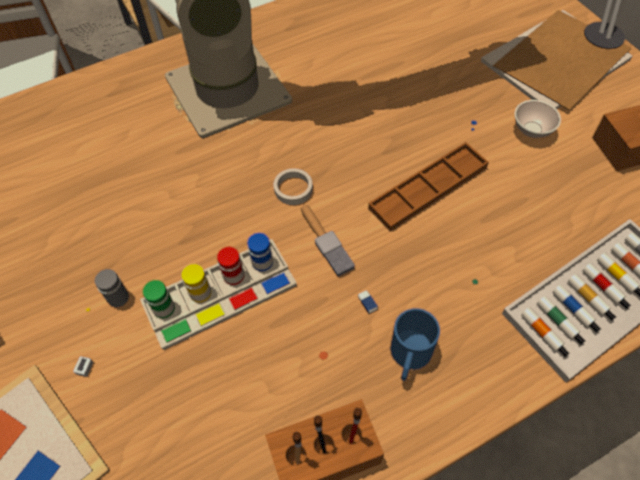

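View pics/top0.png

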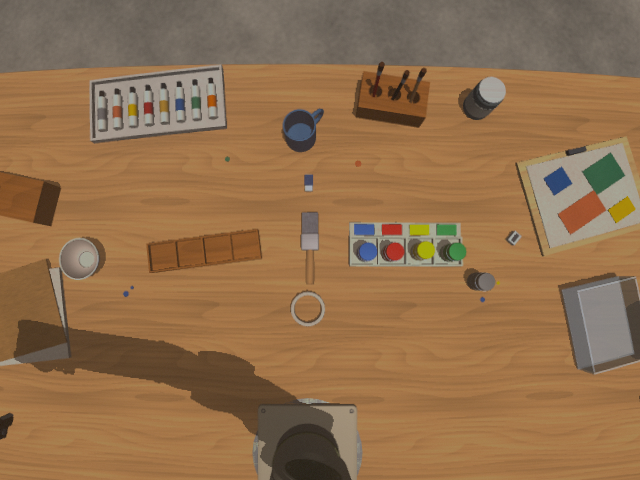

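The views show the storage rack on the robot's right (top view columns 348–463) with blue, red, yellow, green from its left. The brown rack is on the left (148–262), and the grey look-alike jar is at (483,282). Next I'll measure them.

```bash
cat > h.py <<'E'
import numpy as np, cv2
from workcell import readout, camera, camera_info, manip
def rays(n,px):
    i=camera_info(n); px=np.asarray(px,float).reshape(-1,1,2)
    K=np.array([[i['fx'],0,i['cx']],[0,i['fy'],i['cy']],[0,0,1]])
    u=cv2.undistortPoints(px,K,np.array([i['k1'],0,0,0.]))[:,0]
    d=np.c_[u[:,0],-u[:,1],-np.ones(len(u))]
    T=i['world_from_camera']; return T[:3,3], d@T[:3,:3].T
def onz(n,px,z):
    o,d=rays(n,px); return o+d*((z-o[2])/d[:,2])[:,None]
def proj(n,P):
    i=camera_info(n); T=np.linalg.inv(i['world_from_camera']); P=np.atleast_2d(P)
    c=P@T[:3,:3].T+T[:3,3]; x=c[:,0]/-c[:,2]; y=-c[:,1]/-c[:,2]; s=1+i['k1']*(x*x+y*y)
    return np.c_[i['cx']+i['fx']*x*s,i['cy']+i['fy']*y*s]
E
python3 - <<'E'
from h import *
RNG={'red':[(0,8),(172,180)],'yellow':[(24,34)],'blue':[(105,125)],'green':[(50,80)]}
for n in("top","scene"):
    im=cv2.imread(f"pics/{n}0.png"); hsv=cv2.cvtColor(im,cv2.COLOR_BGR2HSV)
    for c,rs in RNG.items():
        m=sum(((hsv[...,0]>=a)&(hsv[...,0]<=b)) for a,b in rs)>0
        m=(m&(hsv[...,1]>140)&(hsv[...,2]>60)).astype(np.uint8)
        N,L,S,C=cv2.connectedComponentsWithStats(m)
        for k in range(1,N):
            if S[k,4]>60: 
                x,y,w,h=S[k,:4]
                if (n=="top" and 340<x<470 and 215<y<275) or (n=="scene" and 135<x<300 and 225<y<345):
                    print(n,c,S[k],C[k].round(1),'z16',onz(n,C[k],.016)[0].round(4),'z83',onz(n,C[k],.083)[0].round(4))
    a=(335,210,150,90) if n=="top" else (130,220,180,135)
    b=(140,220,130,60) if n=="top" else (360,135,140,105)
    for t,(x,y,w,h) in (('s',a),('p',b)):
        f=760/w if 760/w*h<600 else 600/h; f=int(f)
        cv2.imwrite(f"pics/{n}_{t}.png",cv2.resize(im[y:y+h,x:x+w],None,fx=f,fy=f,interpolation=cv2.INTER_CUBIC)); print(n,t,x,y,f)
E
```

```text
top red [382 224  20  11 216] [391.5 229. ] z16 [ 0.5256 -0.1983  0.016 ] z83 [ 0.5186 -0.1866  0.083 ]
top red [386 243  19  17 254] [394.5 251. ] z16 [ 0.4734 -0.2049  0.016 ] z83 [ 0.4698 -0.1927  0.083 ]
top yellow [410 225  19  10 190] [419.  229.5] z16 [ 0.5248 -0.2643  0.016 ] z83 [ 0.5179 -0.2483  0.083 ]
top yellow [417 241  18  18 255] [425.4 249.7] z16 [ 0.4768 -0.279   0.016 ] z83 [ 0.4729 -0.262   0.083 ]
top blue [355 225  19   9 165] [364.1 229. ] z16 [ 0.5253 -0.133   0.016 ] z83 [ 0.5183 -0.1255  0.083 ]
top blue [360 243  17  15 173] [368.3 249.8] z16 [ 0.4761 -0.1427  0.016 ] z83 [ 0.4723 -0.1346  0.083 ]
top s 335 210 5
top p 140 220 5
scene red [217 246  23  23 400] [228.1 257.3] z16 [ 0.4365 -0.1859  0.016 ] z83 [ 0.4778 -0.1934  0.083 ]
scene red [222 264  20  14 112] [232.5 272.1] z16 [ 0.4703 -0.1918  0.016 ] z83 [ 0.5093 -0.1989  0.083 ]
scene red [230 288  27  21 326] [242.7 298.2] z16 [ 0.5293 -0.1978  0.016 ] z83 [ 0.5643 -0.2045  0.083 ]
scene yellow [182 264  23  21 380] [192.6 274.2] z16 [ 0.4377 -0.2594  0.016 ] z83 [ 0.4789 -0.2619  0.083 ]
scene yellow [196 303  28  23 344] [209.5 313.7] z16 [ 0.5287 -0.2634  0.016 ] z83 [ 0.5638 -0.2657  0.083 ]
scene blue [248 234  21  20 319] [258.2 243.2] z16 [ 0.4358 -0.1219  0.016 ] z83 [ 0.4772 -0.1338  0.083 ]
scene blue [263 274  26  19 257] [275.  282.9] z16 [ 0.5295 -0.1321  0.016 ] z83 [ 0.5645 -0.1432  0.083 ]
scene green [144 281  22  21 351] [154.2 290.7] z16 [ 0.4356 -0.3352  0.016 ] z83 [ 0.4769 -0.3326  0.083 ]
scene green [163 321  26  20 270] [175.9 330.5] z16 [ 0.53   -0.3291  0.016 ] z83 [ 0.5649 -0.3269  0.083 ]
scene s 130 220 4
scene p 360 135 5
```

View pics/top_s.png

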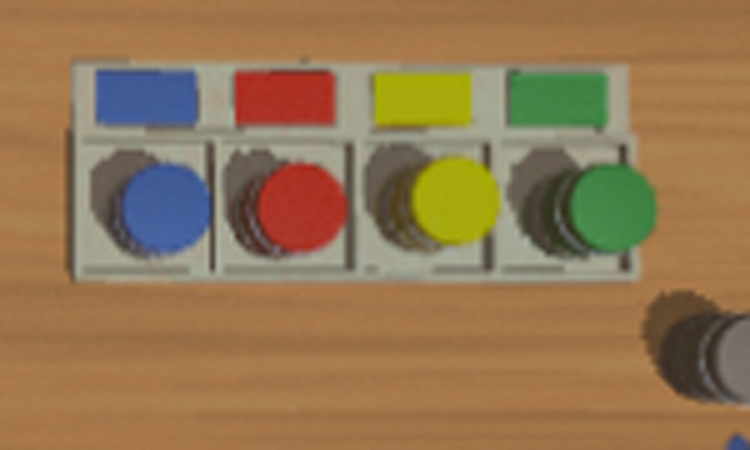

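View pics/top_p.png

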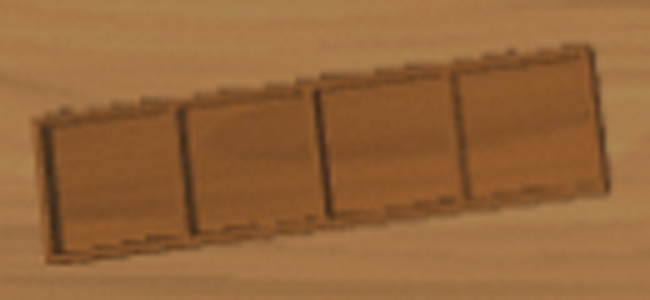

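View pics/scene_p.png

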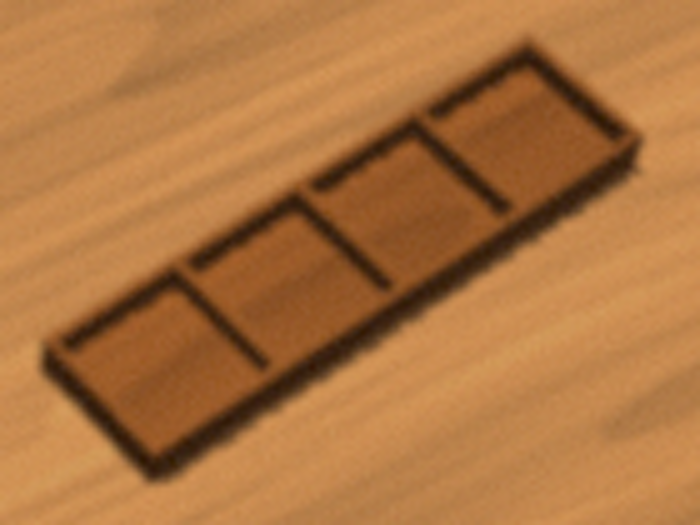

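View pics/scene_s.png

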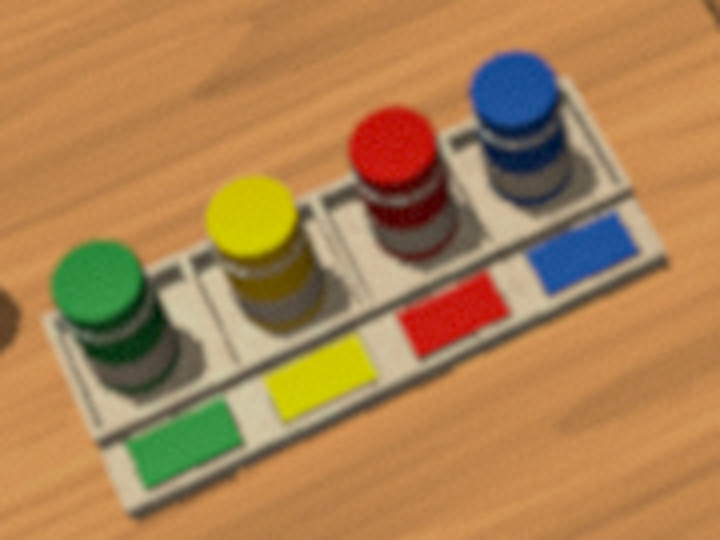

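The crops show clean lid circles and the outer corners of the brown rack's rim. I'll cast rays from both cameras and compare.

Run:
```python
from h import *
def full(p,off,f): return (np.array(p,float)+.5)/f-.5+np.array(off)
n=['blue','red','yellow','green']
t=onz('top',full([(166,208),(302,208),(456,200),(613,208)],(335,210),5),.083)
s=onz('scene',full([(515,90),(394,146),(253,216),(98,281)],(130,220),4),.083)
for k in range(4): print(n[k],t[k].round(4),s[k].round(4),((t+s)/2)[k].round(4))
ct=onz('top',full([(40,120),(590,47),(607,192),(50,262)],(140,220),5),.022)   # far-left, far-right, near-right, near-left
cs=onz('scene',full([(640,138),(155,460),(45,348),(530,42)],(360,135),5),.022)
st=onz('top',full([(74,135),(634,135),(636,280),(72,280)],(335,210),5),.022)
for nm,c in(('top',ct),('scene',cs),('storage top',st)):
    m=c.mean(0); v=(c[0]-c[1]+c[3]-c[2])/2
    print(nm,c[:,:2].round(4).tolist(),'ctr',m.round(4),'yaw',np.degrees(np.arctan2(-v[0],v[1])).round(2),'len',np.linalg.norm(v).round(4),'w',np.linalg.norm((c[0]-c[3]+c[1]-c[2])/2).round(4))
g=onz('top',[[487,281]],.083);print('grey',g)
q=readout.get_obs()['ee_rot'];print(q)
from scipy.spatial.transform import Rotation as R
print(R.from_quat(q).as_matrix().round(3))
```

```text
blue [ 0.4692 -0.1335  0.083 ] [ 0.4753 -0.1326  0.083 ] [ 0.4723 -0.133   0.083 ]
red [ 0.4694 -0.1938  0.083 ] [ 0.4756 -0.1924  0.083 ] [ 0.4725 -0.1931  0.083 ]
yellow [ 0.4731 -0.2628  0.083 ] [ 0.4781 -0.261   0.083 ] [ 0.4756 -0.2619  0.083 ]
green [ 0.4697 -0.3339  0.083 ] [ 0.4753 -0.3322  0.083 ] [ 0.4725 -0.333   0.083 ]
top [[0.4878, 0.3804], [0.5236, 0.1182], [0.4555, 0.1091], [0.4206, 0.3732]] ctr [0.4719 0.2452 0.022 ] yaw 7.65 len 0.2655 w 0.0681
scene [[0.4929, 0.3819], [0.531, 0.1186], [0.4641, 0.1089], [0.4273, 0.373]] ctr [0.4788 0.2456 0.022 ] yaw 8.08 len 0.2663 w 0.0669
storage top [[0.5066, -0.0977], [0.5077, -0.365], [0.4389, -0.3644], [0.4386, -0.0966]] ctr [ 0.473  -0.2309  0.022 ] yaw 0.15 len 0.2675 w 0.0684
grey [[ 0.40324962 -0.40077253  0.083     ]]
[ 7.87205726e-01  6.16690182e-01 -4.44228320e-04  4.09359885e-04]
[[ 0.239  0.971 -0.   ]
 [ 0.971 -0.239 -0.001]
 [-0.001  0.    -1.   ]]
```

Both views agree in y to within 2 mm, and they differ by about 6 mm in x, so I'll use the mean. The jaws will run along world x, across the row. Blue goes first, to the brown compartment at (0.489, 0.147).

>>> play_rows(
  rows=[
    [[40, -32, 0], [0, 0, -3.8], 75],
    [[40, -32, 0], [0, 0, -3.8], 75],
    [[40, -32, 0], [0, 0, -3.8], 75],
    [[40, -32, 0], [0, 0, -3.8], 75],
    [[40, -32, 0], [0, 0, -3.8], 75],
    [[40, -32, 0], [0, 0, -3.8], 75],
    [[40, -32, 0], [0, 0, -3.8], 75],
    [[40, -32, 0], [0, 0, -3.8], 75],
    [[0, -40, 0], [0, 0, -3.8], 75],
    [[0, -40, 0], [0, 0, -3.8], 75],
    [[0, -40, 0], [0, 0, -3.8], 75],
    [[0, -40, 0], [0, 0, -3.8], 75],
  ],
  force=40,
)

```text
clock: 1.6
position: [0.4694, 0.1894, 0.2311]
ee_rot: [0.965, 0.262, -0.0, 0.0]
ft_force: [-0.3, 0.2, 0.2]
grip_width: 0.876
```

>>> play_rows(
  rows=[
    [[0, -40, 0], [0, 0, -3.8], 75],
    [[0, -40, 0], [0, 0, -3.8], 75],
    [[0, -40, 0], [0, 0, -3.8], 75],
    [[0, -40, 0], [0, 0, -3.8], 75],
    [[0, -40, 0], [0, 0, -3.8], 75],
    [[0, -40, 0], [0, 0, -3.8], 75],
    [[0, -40, 0], [0, 0, -3.8], 75],
    [[0, -40, 0], [0, 0, -3.8], 75],
    [[0, 0, 0], [0, 0, 0], 75],
    [[0, 0, 0], [0, 0, 0], 75],
  ],
)

```text
clock: 2.85
position: [0.4694, -0.1291, 0.2312]
ee_rot: [1.0, 0.001, -0.0, -0.0]
ft_force: [0.4, 0.4, -0.2]
grip_width: 0.873
```

>>> play_rows(
  rows=[
    [[3, -4, -30], [0, 0, 0], 75],
    [[0, 0, -40], [0, 0, 0], 75],
    [[0, 0, -40], [0, 0, 0], 75],
    [[0, 0, -35], [0, 0, 0], 75],
    [[0, 0, -25], [0, 0, 0], 75],
    [[0, 0, -15], [0, 0, 0], 75],
    [[0, 0, -10], [0, 0, 0], 75],
    [[0, 0, 0], [0, 0, 0], 75],
  ],
)

```text
clock: 3.85
position: [0.4726, -0.133, 0.0362]
ee_rot: [1.0, 0.001, -0.0, -0.0]
ft_force: [0.6, -0.2, 1.0]
grip_width: 0.876
```

>>> play_rows(
  rows=[
    [[0, 0, 0], [0, 0, 0], 30],
    [[0, 0, 0], [0, 0, 0], 30],
    [[0, 0, 0], [0, 0, 0], 30],
    [[0, 0, 0], [0, 0, 0], 30],
    [[0, 0, 0], [0, 0, 0], 30],
    [[0, 0, 0], [0, 0, 0], 30],
  ],
)

```text
clock: 4.6
position: [0.4731, -0.1332, 0.0372]
ee_rot: [1.0, 0.001, 0.001, -0.0]
ft_force: [-2.4, -0.0, 8.2]
grip_width: 0.479
```

Gripped at about 41 mm. Next I'll lift and check.

>>> play_rows(
  rows=[
    [[0, 0, 10], [0, 0, 0], 30],
    [[0, 0, 20], [0, 0, 0], 30],
    [[0, 0, 30], [0, 0, 0], 30],
    [[0, 0, 30], [0, 0, 0], 30],
    [[0, 0, 30], [0, 0, 0], 30],
    [[0, 0, 20], [0, 0, 0], 30],
    [[0, 0, 10], [0, 0, 0], 30],
    [[0, 0, 0], [0, 0, 0], 30],
  ],
)

```text
clock: 5.6
position: [0.4728, -0.1332, 0.1868]
ee_rot: [1.0, 0.001, 0.001, -0.0]
ft_force: [0.3, -0.6, -1.6]
grip_width: 0.479
```

Run:
```python
from h import *
a=camera("scene"); b=camera("top")
cv2.imwrite("pics/l1.png",np.hstack([cv2.resize(a,(400,300)),cv2.resize(b,(400,300))]))
cv2.imwrite("pics/l1s.png",cv2.resize(a[150:350,120:390],None,fx=2.9,fy=2.9))
```

```text
(no output)
```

View pics/l1.png

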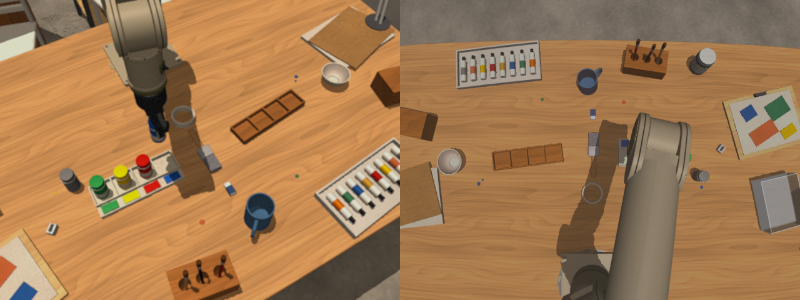

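View pics/l1s.png

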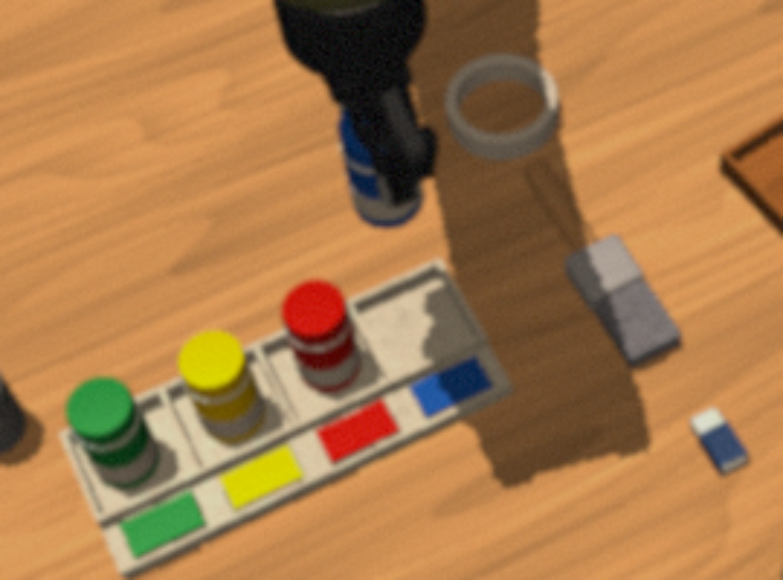

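Blue is held upright, and the others are undisturbed. Now I'll carry it to brown (0.489, 0.147) and lower it.

>>> play_rows(
  rows=[
    [[2, 20, 0], [0, 0, 0], 30],
    [[2, 40, 0], [0, 0, 0], 30],
    [[2, 40, 0], [0, 0, 0], 30],
    [[2, 40, 0], [0, 0, 0], 30],
    [[2, 40, 0], [0, 0, 0], 30],
    [[2, 40, 0], [0, 0, 0], 30],
    [[2, 40, 0], [0, 0, 0], 30],
    [[2, 20, 0], [0, 0, 0], 30],
    [[0, 0, -20], [0, 0, 0], 30],
    [[0, 0, -35], [0, 0, 0], 30],
    [[0, 0, -30], [0, 0, 0], 30],
    [[0, 0, 0], [0, 0, 0], 30],
  ],
)

```text
clock: 7.2
position: [0.4871, 0.1453, 0.0992]
ee_rot: [1.0, 0.001, -0.002, 0.001]
ft_force: [0.3, 0.6, -0.8]
grip_width: 0.476
```

>>> play_rows(
  rows=[
    [[0, 0, -20], [0, 0, 0], 30],
    [[0, 0, -20], [0, 0, 0], 30],
    [[0, 0, -10], [0, 0, 0], 30],
    [[0, 0, -6], [0, 0, 0], 30],
    [[0, 0, -3], [0, 0, 0], 30],
    [[0, 0, -2], [0, 0, 0], 30],
    [[0, 0, -2], [0, 0, 0], 30],
    [[0, 0, 0], [0, 0, 0], 30],
  ],
)

```text
clock: 8.2
position: [0.4886, 0.1468, 0.0384]
ee_rot: [1.0, 0.001, 0.0, -0.0]
ft_force: [-0.2, 0.3, -0.6]
grip_width: 0.475
```

>>> play_rows(
  rows=[
    [[0, 0, -1], [0, 0, 0], 30],
    [[0, 0, -1], [0, 0, 0], 30],
    [[0, 0, 0], [0, 0, 0], 30],
  ],
)

```text
clock: 8.57
position: [0.4888, 0.1469, 0.0372]
ee_rot: [1.0, 0.001, 0.0, -0.0]
ft_force: [-4.9, -2.6, 11.5]
grip_width: 0.477
```

It touched the floor. Next: release, rise, and go to red (0.4725, −0.193).

>>> play_rows(
  rows=[
    [[0, 0, 0], [0, 0, 0], 50],
    [[0, 0, 0], [0, 0, 0], 60],
    [[0, 0, 0], [0, 0, 0], 70],
    [[0, 0, 0], [0, 0, 0], 75],
    [[0, 0, 10], [0, 0, 0], 75],
    [[0, 0, 30], [0, 0, 0], 75],
    [[0, 0, 40], [0, 0, 0], 75],
    [[0, 0, 40], [0, 0, 0], 75],
    [[0, 0, 30], [0, 0, 0], 75],
    [[0, 0, 0], [0, 0, 0], 75],
  ],
)

```text
clock: 9.82
position: [0.49, 0.1472, 0.1893]
ee_rot: [1.0, 0.001, 0.002, -0.001]
ft_force: [0.1, 0.3, -0.7]
grip_width: 0.88
```

>>> play_rows(
  rows=[
    [[-2, -20, 0], [0, 0, 0], 75],
    [[-2, -40, 0], [0, 0, 0], 75],
    [[-2, -40, 0], [0, 0, 0], 75],
    [[-2, -40, 0], [0, 0, 0], 75],
    [[-2, -40, 0], [0, 0, 0], 75],
    [[-2, -40, 0], [0, 0, 0], 75],
    [[-2, -40, 0], [0, 0, 0], 75],
    [[-2, -40, 0], [0, 0, 0], 75],
    [[0, -30, 0], [0, 0, 0], 75],
    [[0, -10, 0], [0, 0, 0], 75],
    [[0, 0, 0], [0, 0, 0], 75],
  ],
)

```text
clock: 11.2
position: [0.4718, -0.1936, 0.1858]
ee_rot: [1.0, 0.001, -0.001, -0.0]
ft_force: [1.0, 0.2, 0.6]
grip_width: 0.879
```

Run:
```python
from h import *
a=camera("scene"); b=camera("top")
cv2.imwrite("pics/l2.png",np.hstack([cv2.resize(a[120:330,130:510],(400,221)),cv2.resize(b[150:340,130:330],(232,221))]))
```

```text
(no output)
```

View pics/l2.png

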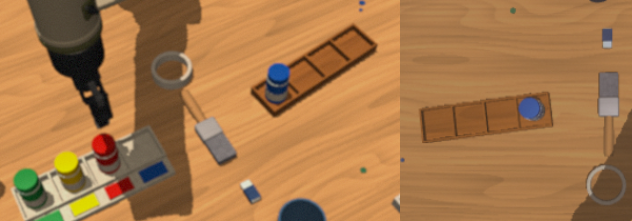

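Blue stands upright and centred in the rightmost brown compartment. Now red.

>>> play_rows(
  rows=[
    [[0, 0, -20], [0, 0, 0], 75],
    [[0, 0, -40], [0, 0, 0], 75],
    [[0, 0, -40], [0, 0, 0], 75],
    [[0, 0, -25], [0, 0, 0], 75],
    [[0, 0, -15], [0, 0, 0], 75],
    [[0, 0, -10], [0, 0, 0], 75],
    [[0, 0, 0], [0, 0, 0], 75],
  ],
)

```text
clock: 12.18
position: [0.4727, -0.1929, 0.0363]
ee_rot: [1.0, 0.001, -0.0, -0.0]
ft_force: [0.3, 0.6, 0.5]
grip_width: 0.877
```

>>> play_rows(
  rows=[
    [[0, 0, 0], [0, 0, 0], 30],
    [[0, 0, 0], [0, 0, 0], 30],
    [[0, 0, 0], [0, 0, 0], 30],
    [[0, 0, 0], [0, 0, 0], 30],
    [[0, 0, 0], [0, 0, 0], 30],
    [[0, 0, 0], [0, 0, 0], 30],
  ],
)

```text
clock: 12.92
position: [0.4731, -0.1933, 0.0372]
ee_rot: [1.0, 0.001, 0.001, -0.0]
ft_force: [-2.8, -0.1, 6.3]
grip_width: 0.479
```

>>> play_rows(
  rows=[
    [[0, 0, 10], [0, 0, 0], 30],
    [[0, 0, 20], [0, 0, 0], 30],
    [[0, 0, 30], [0, 0, 0], 30],
    [[0, 0, 30], [0, 0, 0], 30],
    [[0, 0, 30], [0, 0, 0], 30],
    [[0, 0, 20], [0, 0, 0], 30],
    [[0, 0, 10], [0, 0, 0], 30],
    [[0, 0, 0], [0, 0, 0], 30],
  ],
)

```text
clock: 13.92
position: [0.4728, -0.1932, 0.1867]
ee_rot: [1.0, 0.001, 0.001, -0.0]
ft_force: [0.5, 0.4, -2.1]
grip_width: 0.474
```

>>> play_rows(
  rows=[
    [[0, 20, 0], [0, 0, 0], 30],
    [[1, 40, 0], [0, 0, 0], 30],
    [[1, 40, 0], [0, 0, 0], 30],
    [[1, 40, 0], [0, 0, 0], 30],
    [[1, 40, 0], [0, 0, 0], 30],
    [[1, 40, 0], [0, 0, 0], 30],
    [[1, 40, 0], [0, 0, 0], 30],
    [[1, 40, 0], [0, 0, 0], 30],
    [[0, 40, 0], [0, 0, 0], 30],
    [[0, 40, 0], [0, 0, 0], 30],
    [[0, 26, 0], [0, 0, 0], 30],
    [[0, 0, 0], [0, 0, 0], 30],
  ],
)

```text
clock: 15.42
position: [0.4786, 0.2147, 0.1849]
ee_rot: [1.0, 0.003, -0.001, 0.001]
ft_force: [0.1, -0.5, -1.9]
grip_width: 0.478
```

>>> play_rows(
  rows=[
    [[0, 0, -20], [0, 0, 0], 30],
    [[0, 0, -35], [0, 0, 0], 30],
    [[0, 0, -35], [0, 0, 0], 30],
    [[0, 0, -25], [0, 0, 0], 30],
    [[0, 0, -15], [0, 0, 0], 30],
    [[0, 0, -10], [0, 0, 0], 30],
    [[0, 0, -5], [0, 0, 0], 30],
    [[0, 0, -3], [0, 0, 0], 30],
    [[0, 0, -1], [0, 0, 0], 30],
    [[0, 0, -1], [0, 0, 0], 30],
    [[0, 0, 0], [0, 0, 0], 30],
  ],
)

```text
clock: 16.8
position: [0.4799, 0.2131, 0.0372]
ee_rot: [1.0, 0.001, 0.0, -0.0]
ft_force: [-2.6, -2.0, 6.1]
grip_width: 0.481
```

Red is on the floor. I'll release it and go to yellow (0.475, −0.262), dx −5, dy −475.

>>> play_rows(
  rows=[
    [[0, 0, 0], [0, 0, 0], 50],
    [[0, 0, 0], [0, 0, 0], 60],
    [[0, 0, 0], [0, 0, 0], 70],
    [[0, 0, 0], [0, 0, 0], 75],
    [[0, 0, 10], [0, 0, 0], 75],
    [[0, 0, 30], [0, 0, 0], 75],
    [[0, 0, 40], [0, 0, 0], 75],
    [[0, 0, 40], [0, 0, 0], 75],
    [[0, 0, 30], [0, 0, 0], 75],
    [[0, 0, 0], [0, 0, 0], 75],
  ],
)

```text
clock: 18.05
position: [0.4809, 0.2134, 0.1894]
ee_rot: [1.0, 0.001, 0.002, -0.001]
ft_force: [-0.6, 0.4, -1.2]
grip_width: 0.879
```

>>> play_rows(
  rows=[
    [[0, -20, 0], [0, 0, 0], 75],
    [[-1, -45, 0], [0, 0, 0], 75],
    [[-1, -45, 0], [0, 0, 0], 75],
    [[-1, -45, 0], [0, 0, 0], 75],
    [[-1, -45, 0], [0, 0, 0], 75],
    [[-1, -45, 0], [0, 0, 0], 75],
    [[0, -45, 0], [0, 0, 0], 75],
    [[0, -45, 0], [0, 0, 0], 75],
    [[0, -45, 0], [0, 0, 0], 75],
    [[0, -45, 0], [0, 0, 0], 75],
    [[0, -45, 0], [0, 0, 0], 75],
    [[0, -5, 0], [0, 0, 0], 75],
  ],
)

```text
clock: 19.55
position: [0.4719, -0.2665, 0.1856]
ee_rot: [1.0, -0.002, -0.001, 0.001]
ft_force: [-0.5, 0.2, 0.3]
grip_width: 0.879
```

Run:
```python
from h import *
a=camera("scene"); b=camera("top")
cv2.imwrite("pics/l3.png",np.hstack([cv2.resize(a[120:330,130:510],(500,276)),cv2.resize(b[150:340,130:330],(290,276))]))
print(readout.get_obs()['position'])
```

```text
[ 0.47312355 -0.26328006  0.18550016]
```

View pics/l3.png

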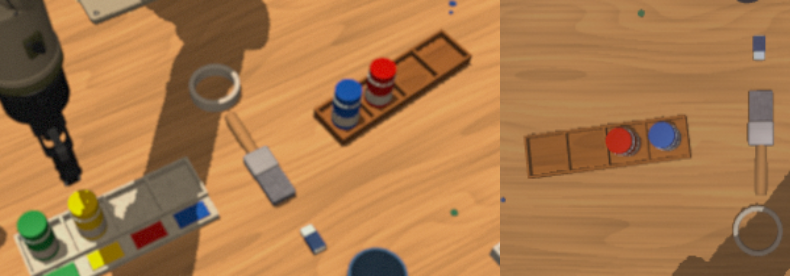

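Red is placed and upright. Now yellow.

>>> play_rows(
  rows=[
    [[0, 0, -20], [0, 0, 0], 75],
    [[0, 0, -40], [0, 0, 0], 75],
    [[0, 0, -40], [0, 0, 0], 75],
    [[0, 0, -25], [0, 0, 0], 75],
    [[0, 0, -15], [0, 0, 0], 75],
    [[0, 0, -10], [0, 0, 0], 75],
    [[0, 0, 0], [0, 0, 0], 75],
  ],
)

```text
clock: 20.52
position: [0.4746, -0.2619, 0.0363]
ee_rot: [1.0, 0.001, -0.0, -0.0]
ft_force: [0.5, 0.1, 0.4]
grip_width: 0.874
```

>>> play_rows(
  rows=[
    [[0, 0, 0], [0, 0, 0], 30],
    [[0, 0, 0], [0, 0, 0], 30],
    [[0, 0, 0], [0, 0, 0], 30],
    [[0, 0, 0], [0, 0, 0], 30],
    [[0, 0, 0], [0, 0, 0], 30],
    [[0, 0, 0], [0, 0, 0], 30],
  ],
)

```text
clock: 21.28
position: [0.4751, -0.2623, 0.0373]
ee_rot: [1.0, 0.001, 0.001, -0.0]
ft_force: [-1.2, 0.2, 5.7]
grip_width: 0.476
```

>>> play_rows(
  rows=[
    [[0, 0, 10], [0, 0, 0], 30],
    [[0, 0, 20], [0, 0, 0], 30],
    [[0, 0, 30], [0, 0, 0], 30],
    [[0, 0, 30], [0, 0, 0], 30],
    [[0, 0, 30], [0, 0, 0], 30],
    [[0, 0, 20], [0, 0, 0], 30],
    [[0, 0, 10], [0, 0, 0], 30],
    [[0, 0, 0], [0, 0, 0], 30],
  ],
)

```text
clock: 22.28
position: [0.4748, -0.2623, 0.1871]
ee_rot: [1.0, 0.001, 0.001, 0.0]
ft_force: [0.2, -0.6, -1.1]
grip_width: 0.48
```

>>> play_rows(
  rows=[
    [[0, 25, 0], [0, 0, 0], 30],
    [[0, 45, 0], [0, 0, 0], 30],
    [[0, 45, 0], [0, 0, 0], 30],
    [[0, 45, 0], [0, 0, 0], 30],
    [[-1, 45, 0], [0, 0, 0], 30],
    [[-1, 45, 0], [0, 0, 0], 30],
    [[-1, 45, 0], [0, 0, 0], 30],
    [[-1, 45, 0], [0, 0, 0], 30],
    [[0, 45, 0], [0, 0, 0], 30],
    [[0, 45, 0], [0, 0, 0], 30],
    [[0, 45, 0], [0, 0, 0], 30],
    [[0, 45, 0], [0, 0, 0], 30],
  ],
)

```text
clock: 23.78
position: [0.4701, 0.259, 0.1854]
ee_rot: [1.0, 0.001, -0.001, 0.0]
ft_force: [0.3, -0.0, -0.5]
grip_width: 0.476
```

>>> play_rows(
  rows=[
    [[0, 20, 0], [0, 0, 0], 30],
    [[0, 0, 0], [0, 0, 0], 30],
    [[0, 0, -30], [0, 0, 0], 30],
    [[0, 0, -35], [0, 0, 0], 30],
    [[0, 0, -25], [0, 0, 0], 30],
    [[0, 0, -20], [0, 0, 0], 30],
    [[0, 0, 0], [0, 0, 0], 30],
  ],
)

```text
clock: 24.65
position: [0.4702, 0.2753, 0.0751]
ee_rot: [1.0, 0.0, -0.001, 0.001]
ft_force: [0.3, 0.3, -0.2]
grip_width: 0.478
```

>>> play_rows(
  rows=[
    [[0, 0, -10], [0, 0, 0], 30],
    [[0, 0, -10], [0, 0, 0], 30],
    [[0, 0, -10], [0, 0, 0], 30],
    [[0, 0, -5], [0, 0, 0], 30],
    [[0, 0, -3], [0, 0, 0], 30],
    [[0, 0, -1], [0, 0, 0], 30],
    [[0, 0, -1], [0, 0, 0], 30],
    [[0, 0, 0], [0, 0, 0], 30],
  ],
)

```text
clock: 25.65
position: [0.4707, 0.2779, 0.0372]
ee_rot: [1.0, 0.001, -0.0, -0.0]
ft_force: [-4.7, -1.9, 8.5]
grip_width: 0.475
```

Released position is good. On to green (0.4725, −0.333).

>>> play_rows(
  rows=[
    [[0, 0, 0], [0, 0, 0], 50],
    [[0, 0, 0], [0, 0, 0], 60],
    [[0, 0, 0], [0, 0, 0], 70],
    [[0, 0, 0], [0, 0, 0], 75],
    [[0, 0, 10], [0, 0, 0], 75],
    [[0, 0, 30], [0, 0, 0], 75],
    [[0, 0, 40], [0, 0, 0], 75],
    [[0, 0, 40], [0, 0, 0], 75],
    [[0, 0, 30], [0, 0, 0], 75],
    [[0, 0, 0], [0, 0, 0], 75],
  ],
)

```text
clock: 26.9
position: [0.4719, 0.2785, 0.1894]
ee_rot: [1.0, 0.001, 0.002, -0.002]
ft_force: [0.8, 0.3, -0.2]
grip_width: 0.879
```

>>> play_rows(
  rows=[
    [[0, -26, 0], [0, 0, 0], 75],
    [[0, -45, 0], [0, 0, 0], 75],
    [[0, -45, 0], [0, 0, 0], 75],
    [[0, -45, 0], [0, 0, 0], 75],
    [[0, -45, 0], [0, 0, 0], 75],
    [[0, -45, 0], [0, 0, 0], 75],
    [[0, -45, 0], [0, 0, 0], 75],
    [[0, -45, 0], [0, 0, 0], 75],
    [[0, -45, 0], [0, 0, 0], 75],
    [[1, -45, 0], [0, 0, 0], 75],
    [[1, -45, 0], [0, 0, 0], 75],
    [[0, -45, 0], [0, 0, 0], 75],
  ],
)

```text
clock: 28.4
position: [0.4712, -0.2451, 0.1857]
ee_rot: [1.0, 0.001, -0.0, -0.0]
ft_force: [0.8, 0.0, 0.2]
grip_width: 0.878
```

>>> play_rows(
  rows=[
    [[0, -45, 0], [0, 0, 0], 75],
    [[0, -45, 0], [0, 0, 0], 75],
    [[0, 0, 0], [0, 0, 0], 75],
    [[0, 0, 0], [0, 0, 0], 75],
  ],
)

```text
clock: 28.9
position: [0.4716, -0.3331, 0.1856]
ee_rot: [1.0, 0.001, -0.001, -0.0]
ft_force: [-0.2, 0.1, 0.2]
grip_width: 0.88
```

Run:
```python
from h import *
a=camera("scene"); b=camera("top")
cv2.imwrite("pics/l4.png",np.hstack([cv2.resize(a[120:330,60:510],(500,233)),cv2.resize(b[150:340,130:330],(245,233))]))
print(readout.get_obs()['position'])
```

```text
[ 0.47260914 -0.33201506  0.18603984]
```

View pics/l4.png

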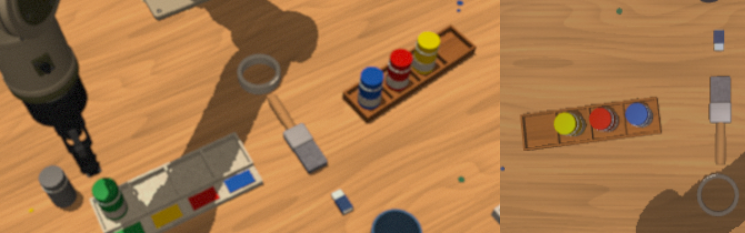

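Yellow is placed, and three jars are in order. Now green.

>>> play_rows(
  rows=[
    [[0, -1, -20], [0, 0, 0], 75],
    [[0, 0, -40], [0, 0, 0], 75],
    [[0, 0, -40], [0, 0, 0], 75],
    [[0, 0, -25], [0, 0, 0], 75],
    [[0, 0, -15], [0, 0, 0], 75],
    [[0, 0, -10], [0, 0, 0], 75],
    [[0, 0, 0], [0, 0, 0], 75],
  ],
)

```text
clock: 29.88
position: [0.4726, -0.334, 0.0361]
ee_rot: [1.0, 0.001, -0.0, -0.0]
ft_force: [-0.2, 0.6, 1.0]
grip_width: 0.876
```

>>> play_rows(
  rows=[
    [[0, 0, 0], [0, 0, 0], 30],
    [[0, 0, 0], [0, 0, 0], 30],
    [[0, 0, 0], [0, 0, 0], 30],
    [[0, 0, 0], [0, 0, 0], 30],
    [[0, 0, 0], [0, 0, 0], 30],
    [[0, 0, 0], [0, 0, 0], 30],
  ],
)

```text
clock: 30.62
position: [0.473, -0.3345, 0.0373]
ee_rot: [1.0, 0.001, 0.001, 0.0]
ft_force: [-1.6, 1.2, 6.0]
grip_width: 0.482
```

>>> play_rows(
  rows=[
    [[0, 0, 10], [0, 0, 0], 30],
    [[0, 0, 20], [0, 0, 0], 30],
    [[0, 0, 30], [0, 0, 0], 30],
    [[0, 0, 30], [0, 0, 0], 30],
    [[0, 0, 30], [0, 0, 0], 30],
    [[0, 0, 20], [0, 0, 0], 30],
    [[0, 0, 10], [0, 0, 0], 30],
    [[0, 0, 0], [0, 0, 0], 30],
  ],
)

```text
clock: 31.62
position: [0.4728, -0.3341, 0.1866]
ee_rot: [1.0, 0.001, 0.0, -0.0]
ft_force: [-0.5, -0.1, -0.1]
grip_width: 0.474
```

>>> play_rows(
  rows=[
    [[0, 25, 0], [0, 0, 0], 30],
    [[0, 45, 0], [0, 0, 0], 30],
    [[0, 45, 0], [0, 0, 0], 30],
    [[0, 45, 0], [0, 0, 0], 30],
    [[0, 45, 0], [0, 0, 0], 30],
    [[0, 45, 0], [0, 0, 0], 30],
    [[0, 45, 0], [0, 0, 0], 30],
    [[0, 45, 0], [0, 0, 0], 30],
    [[0, 45, 0], [0, 0, 0], 30],
    [[-2, 45, 0], [0, 0, 0], 30],
    [[-2, 45, 0], [0, 0, 0], 30],
    [[-2, 45, 0], [0, 0, 0], 30],
  ],
)

```text
clock: 33.12
position: [0.4659, 0.1871, 0.1853]
ee_rot: [1.0, 0.001, -0.001, 0.0]
ft_force: [0.4, -0.3, -0.4]
grip_width: 0.482
```

>>> play_rows(
  rows=[
    [[-2, 45, 0], [0, 0, 0], 30],
    [[-2, 45, 0], [0, 0, 0], 30],
    [[-1, 45, 0], [0, 0, 0], 30],
    [[0, 22, 0], [0, 0, 0], 30],
    [[0, 0, 0], [0, 0, 0], 30],
    [[0, 0, -30], [0, 0, 0], 30],
    [[0, 0, -35], [0, 0, 0], 30],
    [[0, 0, -25], [0, 0, 0], 30],
    [[0, 0, -20], [0, 0, 0], 30],
    [[0, 0, 0], [0, 0, 0], 30],
  ],
)

```text
clock: 34.38
position: [0.4613, 0.3403, 0.075]
ee_rot: [1.0, 0.0, -0.001, 0.001]
ft_force: [-0.1, 0.1, -0.3]
grip_width: 0.476
```

>>> play_rows(
  rows=[
    [[0, 0, -10], [0, 0, 0], 30],
    [[0, 0, -10], [0, 0, 0], 30],
    [[0, 0, -10], [0, 0, 0], 30],
    [[0, 0, -5], [0, 0, 0], 30],
    [[0, 0, -3], [0, 0, 0], 30],
    [[0, 0, -1], [0, 0, 0], 30],
    [[0, 0, -1], [0, 0, 0], 30],
    [[0, 0, 0], [0, 0, 0], 30],
  ],
)

```text
clock: 35.38
position: [0.4617, 0.343, 0.0373]
ee_rot: [1.0, 0.001, -0.0, -0.0]
ft_force: [-5.0, -2.8, 8.8]
grip_width: 0.477
```

Green is on the floor. I'll release it, back up, and move to the middle to clear the view.

>>> play_rows(
  rows=[
    [[0, 0, 0], [0, 0, 0], 50],
    [[0, 0, 0], [0, 0, 0], 60],
    [[0, 0, 0], [0, 0, 0], 70],
    [[0, 0, 0], [0, 0, 0], 75],
    [[0, 0, 10], [0, 0, 0], 75],
    [[0, 0, 30], [0, 0, 0], 75],
    [[0, 0, 40], [0, 0, 0], 75],
    [[0, 0, 40], [0, 0, 0], 75],
    [[0, 0, 40], [0, 0, 0], 75],
    [[0, 0, 0], [0, 0, 0], 75],
  ],
)

```text
clock: 36.62
position: [0.4632, 0.3438, 0.2003]
ee_rot: [1.0, 0.001, 0.002, -0.002]
ft_force: [0.3, 0.2, -0.7]
grip_width: 0.881
```

>>> play_rows(
  rows=[
    [[0, -25, 0], [0, 0, 0], 75],
    [[0, -45, 0], [0, 0, 0], 75],
    [[0, -45, 0], [0, 0, 0], 75],
    [[0, -45, 0], [0, 0, 0], 75],
    [[0, -45, 0], [0, 0, 0], 75],
    [[0, -45, 0], [0, 0, 0], 75],
    [[0, -45, 0], [0, 0, 0], 75],
    [[0, -45, 0], [0, 0, 0], 75],
    [[0, -45, 0], [0, 0, 0], 75],
    [[0, -45, 0], [0, 0, 0], 75],
    [[0, 0, 0], [0, 0, 0], 75],
    [[0, 0, 0], [0, 0, 0], 75],
  ],
)

```text
clock: 38.12
position: [0.4614, -0.0866, 0.196]
ee_rot: [1.0, 0.001, -0.0, -0.0]
ft_force: [-0.7, 1.0, -0.8]
grip_width: 0.876
```

Run:
```python
from h import *
a=camera("scene"); b=camera("top")
cv2.imwrite("pics/l5.png",np.hstack([cv2.resize(a[120:250,350:510],(400,325)),cv2.resize(b[200:300,130:280],(400,267))[:267] if 0 else cv2.resize(b[200:300,130:253],(400,325))]))
cv2.imwrite("pics/l5b.png",a)
print(readout.get_obs()['position'])
```

```text
[ 0.46158713 -0.08597779  0.1961017 ]
```

View pics/l5.png

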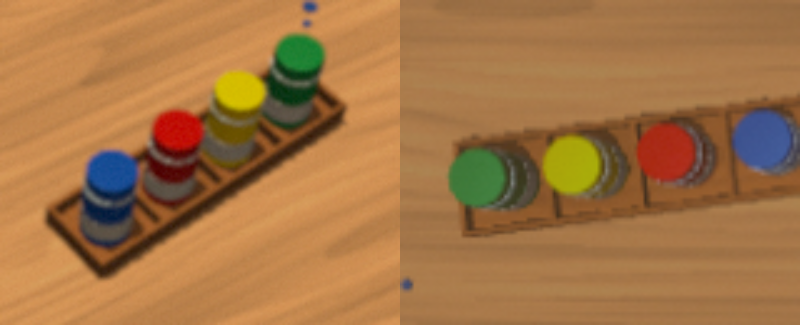

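View pics/l5b.png

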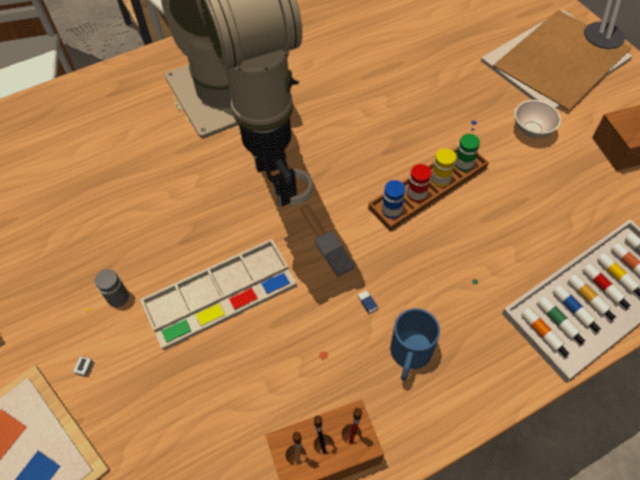

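All four jars stand upright in the brown rack. From left to right they are green, yellow, red, blue (scene view 469,150 down to 394,198). The storage rack is empty, and nothing else has moved.

```bash
python3 -c "
from workcell import manip
print(manip.hand_in())"
```

```text
the job is handed in; nothing more can be done
None
```

All four jars are in the brown rack in reverse order, left to right green, yellow, red, blue, and I handed the job in at about 38 s of the 109 s allowed. I lowered each jar until light floor contact (6–12 N), released it, and backed the arm clear.

- **Placement:** the last pictures from both cameras show every jar upright in its own compartment, the white rack empty, the grey look-alike untouched and nothing else moved.
- **Disagreement:** the two cameras differed by about 6 mm in x for the jars and the brown rack, more than the stated calibration. I used the mean, and the jars landed inside their compartments without touching the walls, as far as the pictures show.
- **Failures:** none of the checks failed.

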